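# Stand the thin glass vial in the free bay of the olivewood box

## Robot

A 6-joint arm with a two-finger parallel gripper is mounted at the origin on the work surface. World frame = base frame: x ahead of the robot, y to its left, z up, the work surface at z = 0. Lengths are in m, angles in rad, forces in N, time in s.
With the tool pointing down it reaches from about 0.375 to 0.9 m from the base axis. Payload 3.1 kg.
Tool frame: the origin (TCP) lies on the centre line of the jaws, within the pads' length; the fingertips stand 11 mm ahead of it and the grasp point (between the pads) lies 8 mm behind it; z points along the fingers, y is the line along which they close (so a half turn about z gives the same grasp; the last joint's range is limited). The gripper opens to 85 mm and grips with 20 to 120 N. Pads are 22 mm wide; open, the fingers measure 114 mm over their backs; the gripper's body (76 mm by 85 mm) begins 54 mm behind the grasp point. The pads swing forward as they close: fully open they stand 13 mm farther back than shut.
Start: joints at [-1.488, 0.527, 1.433, -0, 1.181, -0.178], TCP at [0.162, -0.604, 0.242] pointing down, gripper open.
Joint ranges: [-3.08, 3.08], [-0.75, 2.2], [0.22, 2.44], [-1.43, 4.57], [0, 2.65], [-2.85, 2.85]. Speed limits (rad/s): [2.79, 2.79, 3.14, 3.14, 3.14, 3.14].

## Interface

Orientations are given as a rotation vector (axis times angle).
In Python, from workcell import ctrl, viewer gives the robot as it stands.
- The arm moves only by the tool drive_tool, never from a script. Its argument "plan" is a list that holds one entry, the list of rows, each a list of 5 numbers: the shift along the tool's x, y, z in m, then the turn about the tool's z in rad, then the finger opening in m, from 0 to 0.0854. In form: [[[x, y, z, spin, grip], ...]]. A call has 1 to 12 rows; each row shifts and turns the commanded pose from where the row before left it, along the tool's axes as they then stand; what a row does not reach is not made up. A row lasts 1/8 s, in which the tool goes at most 62.5 mm and 10.7 degrees, less where a joint would pass 70% of its speed; a pose out of reach is approached as far as the arm can. A call is refused whole if a number of a shift passes 0.0625 or a number of a turn 0.188, either way. A call with a gripper value outside its range is refused whole. The fingers move at their own pace and stop on an object; "force" is the grip in N (left out, the last holds). Time passes only in rows, so rows that do not move let the fingers close. It gives the time, the measured TCP pose, the force, the opening and the grip force at its end, in the units of the state.
- ctrl.observe(): the state, without advancing time (a new reading comes with each control period).
- viewer.camera(name): name is "scene" or "top" or "wrist"; returns (picture, depth): 400x640x3 uint8, red, green, blue; 400x640 float32, m along the optical axis (not along the pixel's ray), 0 where there is no reading.
- viewer.camera_params(name): a dict with "fov_y" (degrees; the focal length in pixels is half the picture's height over the tangent of half this angle, whatever the lens; pixels are square), "cx", "cy" (the principal point, pixels), "rvec" (rotation vector, rad) and "tvec" (3), from world to camera coordinates, as OpenCV has them. Camera axes: x right, y down, z forward; pixel columns grow to the right and rows downward; lengths in m; the calibration is good to about 2 mm. A picture is of the moment at which its call begins: read the wrist's pose just before it. camera_params takes no time and is no camera call; for the wrist camera it gives the pose at the moment of the call.
- ctrl.close_job(): hands the job in; it is judged then, once.
The state is a dict: "time": time; "joint_positions": joint angles; "qvel": joint speeds; "joint_torque": joint torques, N m; "eef_pos": TCP position; "tcp_rot": TCP orientation; "contact_force": force on the tool from outside, world axes, zero at the start; "wrist_torque": the same for the moment, N m; "gripper_width": finger opening in m; "grip_force": force on a finger pad.
Only numpy, scipy, OpenCV 4.12 (cv2) and the standard library are available. Lean on these libraries where they do the work, as an engineer would, in place of code of your own. Each camera call takes 0.05 s, during which the arm holds its last target. There are 200 camera calls.

## Task

Draw the slender corked glass vial out of its leaning pocket in the spice carousel and stand it upright on the cork pad in whichever bay of the open olivewood box the steel tin has left free. The glass is eggshell-thin: grip it with a light squeeze, set it down softly without dropping or knocking it, and never let it topple. Leave the tin and the mortar, blue pinch bowl and measuring cup where they are.

Things in the scene. Friction and masses are not known exactly. Their poses are not given: they have to be found in the camera images.
- vial: Slender amber glass vial, 32 mm diameter, 90 mm tall (22 mm neck from 74 mm, cork from 81), 60 g. Thin: breaks if both fingers' squeezes add up to over 70 N (35 a finger) or if pushed on anything else with over 30 N, or if it drops free by over 5 mm. Origin: centre of its foot; z along its axis to the cork. Starts leaning 35 deg, lowest 33 mm in a pocket: grip 60 mm from the foot, along its axis.
- carousel: White spice carousel, locked, 200 mm diameter; origin: centre of underside, z up. Five square pockets, 42 mm outside, 36 deep, lean outwards 35 deg; the vial's lies towards the carousel's -y. Three hold squat jars with 40 mm steel caps (not the vial). A top plate, 120 mm diameter, 150 to 164 mm high, with a button, overhangs the pockets: a gripper coming straight down would strike it.
- box: Open olivewood box, fixed, 96 mm (x) by 180 mm (y); walls and middle divider 26 mm high, 6 thick, floor 6 thick. Two bays along its y, 84 by 81 mm inside, centred at y = +43.5 and -43.5 mm. Origin: centre of its underside, z up. One bay holds the tin, the other only a cork pad whose top is 11 mm above the origin.
- cork_pad: Loose square cork pad, 72 by 72 by 5 mm, flat in the free bay. Origin: centre of its underside, z up.
- tin: Round closed steel tin, 50 mm diameter, 48 mm high, standing in one bay of the box. Origin: centre of its underside.
- mortar: Small steel mortar (bowl), 90 mm diameter, 70 mm high. Bystander. Origin: centre of its underside.
- pinch_bowl: Blue glass pinch bowl, 68 mm diameter, 30 mm high. Bystander. Origin: centre of its underside.
- cup: Aluminium measuring cup with a handle, 70 mm diameter, 55 mm high. Bystander. Origin: centre of its underside.
Things that resemble listed ones, but are neither listed nor needed, are in the scene too. What is shaped like the box but green is not meant.

How it is judged:
By the outcome, as a careful person would: the job done as asked, in the order asked, and still so for the second after the job is handed in, with the robot touching nothing.
It also fails if it takes over 42 s, if anything falls off the work surface, if the arm or the gripper's body presses on something with over 40 N, if the wrist force passes 120 N, or if a joint passes its speed limit or range.

## Working session

There is one attempt and no reset: what is moved stays moved. The work goes in short steps, Python scripts to look and compute and a tool call to move; the robot and the scene stay as the last step left them, time stands still between calls to the robot, and variables do not carry over. Pictures are saved under pics/ and viewed, at most 10 in all, crops included, and the job is handed in when it is done.

Besides the shell and the picture viewer there is one more tool, called after "Call:" by a JSON object that holds its "api" and its "payload", one argument or row to a line. drive_tool: Moves the arm, as the interface text tells. Its arguments: {"type":"object","properties":{"plan":{"type":"array"},"force":{"type":"number"}},"required":["plan"]}

```bash
mkdir -p pics; cat > h.py <<'E'
import numpy as np, cv2
from workcell import ctrl, viewer
from scipy.spatial.transform import Rotation as R
def shot(n,f):
    p=viewer.camera_params(n); im,d=viewer.camera(n)
    cv2.imwrite(f'pics/{f}.png',im[:,:,::-1]); np.savez(f'pics/{f}.npz',im=im,d=d,**{k:np.array(v) for k,v in p.items()})
def world(f,u,v,z=None,r=0):
    q=np.load(f'pics/{f}.npz'); h=q['im'].shape[0]; fl=h/2/np.tan(np.radians(q['fov_y'])/2)
    Rm=R.from_rotvec(q['rvec']).as_matrix(); t=q['tvec']
    ray=np.stack([(np.asarray(u)-q['cx'])/fl,(np.asarray(v)-q['cy'])/fl,np.ones(np.shape(u))],-1)
    if z is None:
        d=q['d'][np.asarray(v,int),np.asarray(u,int)]
        return (ray*d[...,None]-t)@Rm
    o=-Rm.T@t; w=ray@Rm
    return o+w*((z-o[2])/w[...,2])[...,None]
def cloud(f):
    q=np.load(f'pics/{f}.npz'); h,w=q['d'].shape; v,u=np.mgrid[:h,:w]
    P=world(f,u,v); P[q['d']==0]=np.nan; return P,q['im']
E
python3 - <<'E'
from h import *
print(ctrl.observe())
for n in('scene','top'): shot(n,n); print({k:np.round(v,3) for k,v in viewer.camera_params(n).items()})
E
```

```text
{'time': 0.0, 'joint_positions': array([-1.48754034e+00,  5.28466327e-01,  1.43390819e+00,  1.18949114e-05,
        1.18140284e+00, -1.78518785e-01]), 'qvel': array([ 0.00018012, -0.00085211,  0.00125637,  0.00042958,  0.00205392,
       -0.00191392]), 'joint_torque': array([ 8.13616934e-04, -4.42352664e+01, -1.78023040e+01, -1.83880552e-04,
        8.35921004e-03,  7.30505150e-07]), 'eef_pos': array([ 0.16170843, -0.60299742,  0.24133163]), 'tcp_rot': array([-3.11255882e+00, -4.09729995e-01, -1.80528925e-04]), 'contact_force': array([-0.1817107 ,  0.59172387,  0.04233449]), 'wrist_torque': array([-0.07717324, -0.03646726,  0.03624756]), 'grip_force': 0.0, 'gripper_width': 0.08542116090424993}
{'fov_y': np.float64(52.91), 'cx': np.float64(328.499), 'cy': np.float64(199.187), 'rvec': array([ 0.961,  2.714, -0.752]), 'tvec': array([ 0.571, -0.152,  1.429])}
{'fov_y': np.float64(55.377), 'cx': np.float64(321.19), 'cy': np.float64(200.504), 'rvec': array([ 2.145, -2.168,  0.081]), 'tvec': array([-0.163,  0.568,  1.205])}
```

View pics/top.png

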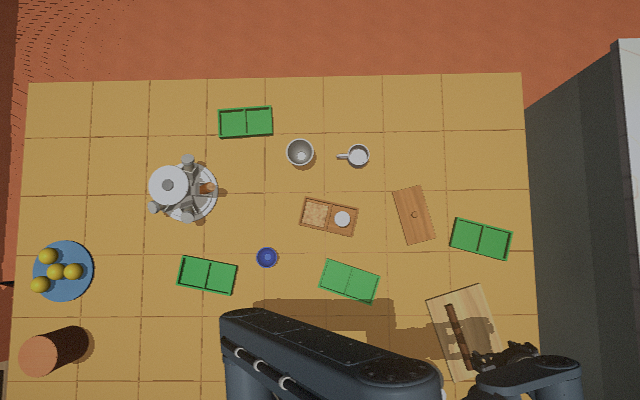

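View pics/scene.png

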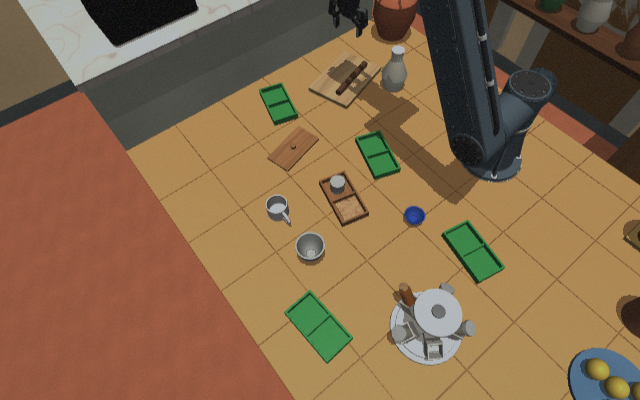

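The top view shows the carousel at about (183,192), with the amber vial leaning right (world -y) at (207,188). The olivewood box is at (329,216), tin in the right bay and cork pad in the left. The scene view shows the vial at (407,296).

```bash
python3 - <<'E'
from h import *
a=cv2.imread('pics/top.png')[150:245,140:370]; b=cv2.imread('pics/scene.png')[270:370,370:490]
a=cv2.resize(a,None,fx=3.4,fy=3.4,interpolation=2)[:, :782]; b=cv2.resize(b,None,fx=2.6,fy=2.6,interpolation=2)
c=np.zeros((a.shape[0]+b.shape[0],790,3),np.uint8); c[:a.shape[0],:a.shape[1]]=a; c[a.shape[0]:,:b.shape[1]]=b
cv2.imwrite('pics/crop1.png',c); print(a.shape,b.shape)
for f in('top','scene'):
    P,im=cloud(f); z=P[...,2]
    hsv=cv2.cvtColor(im,cv2.COLOR_RGB2HSV)
    for n,(x,y,r) in {'plate':(0,0,0)}.items():
        uu=slice(140,225) if f=='top' else slice(380,490); vv=slice(150,230) if f=='top' else slice(275,370)
        Q=P[vv,uu].reshape(-1,3); H=hsv[vv,uu].reshape(-1,3)
        s=Q[(Q[:,2]>.158)&(Q[:,2]<.170)]; print(f,'plate',len(s),s.mean(0) if len(s) else 0, s.min(0),s.max(0))
        am=(H[:,0]<16)&(H[:,1]>110)&(Q[:,2]>.03); m=Q[am]; print('amber',len(m),np.round(m.mean(0),4)); 
        c0=m.mean(0);w=np.linalg.svd(m-c0)[2][0]; w*=np.sign(w[2]); print(np.round(w,3),np.degrees(np.arccos(w[2])),np.round(m[np.argsort(m[:,2])][::max(1,len(m)//12)],3))
E
```

```text
(323, 782, 3) (260, 312, 3)
top plate 1215 [0.60307343 0.2712896  0.16424802] [0.54449559 0.21225386 0.1581104 ] [0.66296029 0.33194669 0.16997865]
amber 108 [0.6022 0.1867 0.0916]
[ 0.082 -0.685  0.724] 43.60913988037976 [[0.593 0.219 0.05 ]
 [0.61  0.213 0.066]
 [0.603 0.207 0.073]
 [0.596 0.203 0.077]
 [0.613 0.197 0.085]
 [0.596 0.163 0.093]
 [0.621 0.172 0.097]
 [0.62  0.174 0.099]
 [0.602 0.185 0.102]
 [0.598 0.184 0.105]
 [0.616 0.174 0.109]
 [0.615 0.16  0.112]]
scene plate 1740 [0.60903233 0.27513084 0.1644012 ] [0.54630445 0.21473226 0.15809676] [0.66609557 0.33359037 0.16995384]
amber 232 [0.6119 0.1854 0.0951]
[-0.06  -0.71   0.701] 45.47337243803227 [[0.621 0.204 0.064]
 [0.624 0.194 0.072]
 [0.613 0.205 0.078]
 [0.605 0.203 0.083]
 [0.603 0.196 0.089]
 [0.611 0.195 0.093]
 [0.61  0.19  0.097]
 [0.618 0.174 0.101]
 [0.615 0.178 0.104]
 [0.621 0.164 0.107]
 [0.619 0.174 0.109]
 [0.601 0.173 0.113]
 [0.608 0.172 0.117]]
```

View pics/crop1.png

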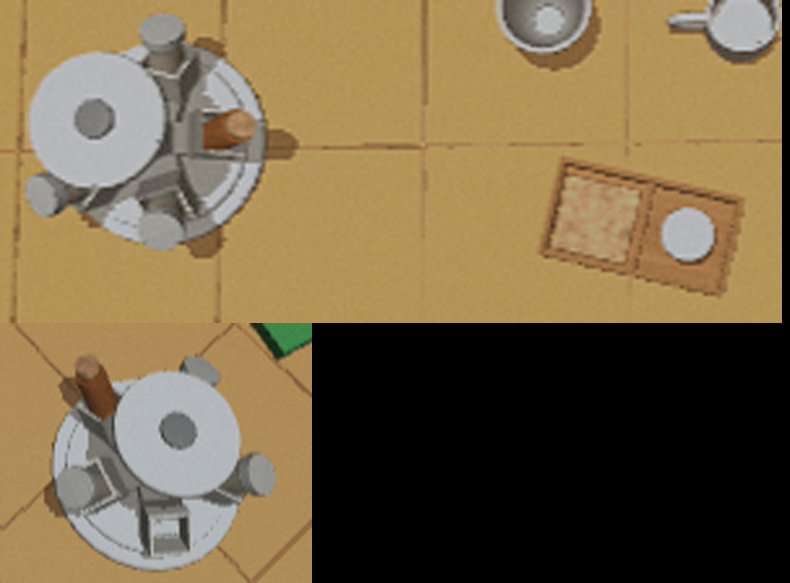

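The crop shows the vial body running from (205,133) to its cork at (245,122), leaning almost along -y. The box corners are at (565,157), (743,200), (720,296) and (541,255), the cork pad in the left (+y) bay and the tin in the right.

The tool can't tilt. So I'll draw the vial out with the jaws square to its lean, then swing it upright in a light grip by pressing its foot against the box's fixed outer wall.

```bash
python3 - <<'E'
from h import *
c=np.array([(565,157),(743,200),(720,296),(541,255)])/3.4+[140,150]
w=world('top',c[:,0],c[:,1],z=np.full(4,.026)); print(np.round(w,4),np.round(w.mean(0),4),[np.round(np.linalg.norm(w[i]-w[i-1]),4) for i in range(4)])
print('scene depth at box/pad', np.round(world('scene',np.array([350,337,310,414]),np.array([209,182,240,213])),3))
print('bowl,tin,mortar top', np.round(world('top',np.array([267,342,300]),np.array([257,218,140])),3))
p=viewer.camera_params('wrist');Rm=R.from_rotvec(p['rvec']).as_matrix();o=-Rm.T@p['tvec'];s=ctrl.observe();T=R.from_rotvec(s['tcp_rot']).as_matrix()
print('cam in tool',np.round(T.T@(o-s['eef_pos']),3),'axis',np.round(T.T@Rm[2],3),p['fov_y'])
E
```

```text
[[ 0.581  -0.1208  0.026 ]
 [ 0.5379 -0.2893  0.026 ]
 [ 0.4477 -0.266   0.026 ]
 [ 0.4879 -0.0976  0.026 ]] [ 0.5136 -0.1934  0.026 ] [np.float64(0.0959), np.float64(0.1739), np.float64(0.0932), np.float64(0.1732)]
scene depth at box/pad [[ 0.527 -0.143  0.015]
 [ 0.509 -0.233  0.051]
 [ 0.701 -0.129  0.035]
 [ 0.375 -0.002  0.011]]
bowl,tin,mortar top [[ 0.386  0.009  0.005]
 [ 0.507 -0.235  0.055]
 [ 0.756 -0.105  0.069]]
cam in tool [ 0.073  0.    -0.13 ] axis [-0.284  0.001  0.959] 65.16343745428767
```

Call:
{"api": "drive_tool", "payload": {
  "plan": [
    [[0, 0, -0.06, 0, 0.0854], [0.05, -0.03, 0, -0.18, 0.0854], [0.05, -0.03, 0, -0.18, 0.0854]]
  ],
  "force": 20
}}

```text
time: 0.48
eef_pos: [0.2354, -0.513, 0.3026]
tcp_rot: [2.987, 0.967, 0.001]
contact_force: [0.8, -0.0, 0.2]
gripper_width: 0.0855
grip_force: 0.0
```

Call:
{"api": "drive_tool", "payload": {
  "plan": [
    [[0, 0, 0, -0.158, 0.0854], [0, 0, 0, -0.158, 0.0854], [0, 0, 0, -0.158, 0.0854], [0, 0, 0, -0.158, 0.0854], [0, 0, 0, -0.158, 0.0854], [0, 0, 0, -0.154, 0.0854]]
  ]
}}

```text
time: 1.23
eef_pos: [0.2346, -0.5129, 0.3018]
tcp_rot: [-2.221, -2.221, -0.001]
contact_force: [-0.0, 0.6, -0.4]
gripper_width: 0.0857
grip_force: 0.0
```

Call:
{"api": "drive_tool", "payload": {
  "plan": [
    [[0.05, 0.031, 0, 0, 0.0854], [0.05, 0.031, 0, 0, 0.0854], [0.05, 0.031, 0, 0, 0.0854], [0.05, 0.031, 0, 0, 0.0854], [0.05, 0.031, 0, 0, 0.0854], [0.05, 0.031, 0, 0, 0.0854], [0.05, 0.031, 0, 0, 0.0854], [0.05, 0.031, 0, 0, 0.0854], [0.05, 0.031, 0, 0, 0.0854], [0.05, 0.031, 0, 0, 0.0854], [0.05, 0.031, 0, 0, 0.0854], [0.05, 0.031, 0, 0, 0.0854]]
  ]
}}

```text
time: 2.72
eef_pos: [0.6102, 0.0867, 0.3018]
tcp_rot: [-2.226, -2.216, 0.001]
contact_force: [-0.1, -1.2, -0.4]
gripper_width: 0.0853
grip_force: 0.0
```

```bash
python3 - <<'E'
from h import *
shot('wrist','w1'); P,im=cloud('w1')
print(np.round(viewer.camera_params('wrist')['tvec'],3))
hsv=cv2.cvtColor(im,cv2.COLOR_RGB2HSV)
z=P[...,2]
s=P[(z>.155)&(z<.170)]; print('plate',len(s),s.mean(0),np.nanpercentile(s,[1,99],axis=0))
E
```

```text
[-0.616  0.038  0.458]
plate 3329 [0.60597065 0.22730467 0.16194573] [[0.56263188 0.21391953 0.15627626]
 [0.64944991 0.23737358 0.16402887]]
```

View pics/w1.png

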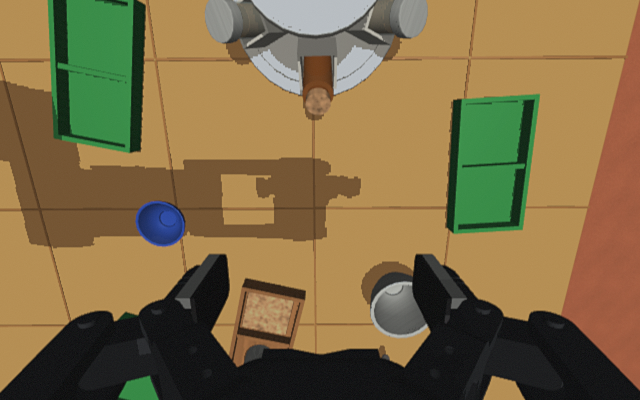

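The wrist view shows the vial's cork at (317,101), its body between columns 303 and 333 running up to the plate edge at row 52, and the box at lower left (270,315). Next I fit the vial's axis with a cylinder model.

```bash
python3 - <<'E'
from h import *
from scipy.optimize import least_squares
S=[]
for f,(u0,u1,v0,v1) in {'w1':(298,338,56,118),'scene':(398,418,282,310),'top':(198,216,180,195)}.items():
    P,im=cloud(f); P=P[v0:v1,u0:u1].reshape(-1,3); H=cv2.cvtColor(im,cv2.COLOR_RGB2HSV)[v0:v1,u0:u1].reshape(-1,3)
    m=(P[:,2]>.05)&(P[:,2]<.14)&(H[:,0]<16)&(H[:,1]>120)&(P[:,1]<.215); Q=P[m]
    print(f,len(Q),np.round(Q.min(0),3),np.round(Q.max(0),3))
    def res(p,Q=Q):
        a=np.array([np.sin(p[2])*np.sin(np.radians(35)),-np.cos(p[2])*np.sin(np.radians(35)),np.cos(np.radians(35))])
        d=Q-[p[0],.18,p[1]]; t=d@a; return np.linalg.norm(d-t[:,None]*a,axis=1)-.016
    r=least_squares(res,[.608,.09,0],loss='soft_l1',f_scale=.001); print('x,z at y=.18, az',np.round(r.x,4),np.std(res(r.x)))
P,im=cloud('w1'); H=cv2.cvtColor(im,cv2.COLOR_RGB2HSV)
print('cork',np.round(P[88:118:3,317],3)); print(H[88:118:3,317].tolist())
E
```

```text
w1 1047 [0.592 0.153 0.05 ] [0.624 0.215 0.115]
x,z at y=.18, az [0.608  0.0839 0.0181] 0.001853369194412739
scene 179 [0.594 0.164 0.064] [0.624 0.211 0.113]
x,z at y=.18, az [ 0.607   0.0867 -0.0537] 0.0019272102198940174
top 87 [0.59  0.16  0.055] [0.621 0.214 0.112]
x,z at y=.18, az [0.6065 0.0855 0.0799] 0.0018414277935074998
cork [[ 0.608  0.178  0.109]
 [ 0.608  0.175  0.115]
 [ 0.608  0.172  0.114]
 [ 0.608  0.169  0.112]
 [ 0.608  0.166  0.112]
 [ 0.608  0.164  0.108]
 [ 0.608  0.161  0.107]
 [ 0.608  0.158  0.106]
 [ 0.608  0.155  0.102]
 [ 0.606  0.15  -0.001]]
[[14, 128, 139], [15, 117, 146], [15, 118, 158], [14, 120, 160], [15, 117, 140], [14, 117, 146], [14, 117, 150], [14, 117, 120], [15, 119, 146], [15, 133, 119]]
```

Call:
{"api": "drive_tool", "payload": {
  "plan": [
    [[0.04, -0.002, 0, 0, 0.0854], [0, 0, 0.06, 0, 0.0854], [0, 0, 0.06, 0, 0.0854], [0, 0, 0.06, 0, 0.0854], [0, 0, 0.04, 0, 0.0854], [0, 0, 0, 0, 0.0854]]
  ]
}}

```text
time: 3.52
eef_pos: [0.6047, 0.1246, 0.0786]
tcp_rot: [-2.223, -2.211, 0.01]
contact_force: [-0.0, -0.3, -0.3]
gripper_width: 0.0852
grip_force: 0.0
```

Call:
{"api": "drive_tool", "payload": {
  "plan": [
    [[0.015, 0.003, 0, 0, 0.0854], [0.015, 0, 0, 0, 0.0854], [0.008, 0, 0, 0, 0.0854], [0, 0, 0, 0, 0.0854]]
  ]
}}

```text
time: 4.03
eef_pos: [0.6113, 0.1641, 0.0834]
tcp_rot: [2.224, 2.217, 0.002]
contact_force: [0.4, 0.3, -0.5]
gripper_width: 0.0849
grip_force: 0.0
```

```bash
python3 - <<'E'
from h import *
print(ctrl.observe()['eef_pos']); shot('wrist','w2'); P,im=cloud('w2')
print(np.round(P[60:200:10,320],3))
E
```

```text
[0.61134572 0.16413836 0.08342556]
[[  nan   nan   nan]
 [  nan   nan   nan]
 [  nan   nan   nan]
 [  nan   nan   nan]
 [  nan   nan   nan]
 [  nan   nan   nan]
 [  nan   nan   nan]
 [0.612 0.233 0.162]
 [0.612 0.232 0.162]
 [0.612 0.23  0.163]
 [0.612 0.228 0.162]
 [0.612 0.227 0.163]
 [0.612 0.225 0.163]
 [0.612 0.224 0.164]]
```

View pics/w2.png

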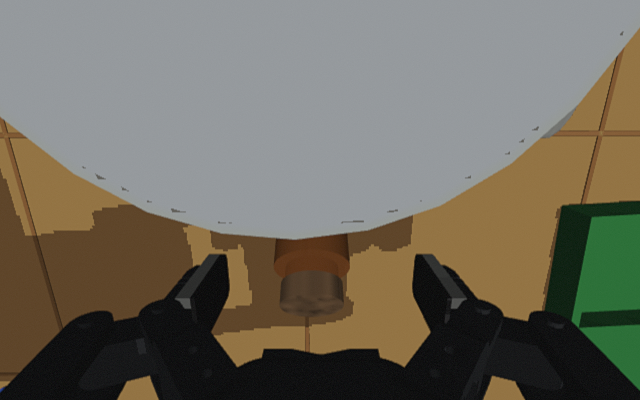

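The vial sits between the open pads, at column 312 against the jaw centre at 320. The body is still clear of the plate edge at row 238.

Call:
{"api": "drive_tool", "payload": {
  "plan": [
    [[0.006, -0.003, 0.004, 0, 0.0854], [0, 0, 0, 0, 0.0854], [0, 0, 0, 0, 0.0854]]
  ]
}}

```text
time: 4.45
eef_pos: [0.608, 0.1687, 0.0781]
tcp_rot: [-2.227, -2.216, 0.001]
contact_force: [0.4, 0.2, -0.0]
gripper_width: 0.0854
grip_force: 0.0
```

Call:
{"api": "drive_tool", "payload": {
  "plan": [
    [[0.003, 0, 0, 0, 0.0854], [0, 0, 0, 0, 0.0854], [0, 0, 0, 0, 0.0854]]
  ]
}}

```text
time: 4.82
eef_pos: [0.6082, 0.1719, 0.0783]
tcp_rot: [2.227, 2.216, 0.0]
contact_force: [0.1, 0.1, -0.6]
gripper_width: 0.0854
grip_force: 0.0
```

Call:
{"api": "drive_tool", "payload": {
  "plan": [
    [[0, 0, 0, 0, 0.06], [0, 0, 0, 0, 0.045], [0, 0, 0, 0, 0.038], [0, 0, 0, 0, 0.034], [0, 0, 0, 0, 0.032], [0, 0, 0, 0, 0.03], [0, 0, 0, 0, 0.028], [0, 0, 0, 0, 0.026]]
  ],
  "force": 20
}}

```text
time: 5.82
eef_pos: [0.6079, 0.1719, 0.0784]
tcp_rot: [-2.227, -2.216, 0.001]
contact_force: [-0.6, -0.5, 1.8]
gripper_width: 0.0314
grip_force: 19.7
```

Call:
{"api": "drive_tool", "payload": {
  "plan": [
    [[-0.0029, 0, -0.0041, 0, 0.026], [-0.0029, 0, -0.0041, 0, 0.026], [-0.0029, 0, -0.0041, 0, 0.026], [0, 0, 0, 0, 0.026]]
  ]
}}

```text
time: 6.32
eef_pos: [0.6085, 0.1629, 0.0912]
tcp_rot: [2.227, 2.215, 0.001]
contact_force: [0.3, 0.5, -0.8]
gripper_width: 0.0315
grip_force: 19.9
```

Call:
{"api": "drive_tool", "payload": {
  "plan": [
    [[-0.0034, 0, -0.0049, 0, 0.026], [-0.0034, 0, -0.0049, 0, 0.026], [-0.0034, 0, -0.0049, 0, 0.026], [-0.0034, 0, -0.0049, 0, 0.026], [-0.0034, 0, -0.0049, 0, 0.026], [-0.0034, 0, -0.0049, 0, 0.026], [-0.005, 0, -0.02, 0, 0.026], [-0.005, 0, -0.03, 0, 0.026], [-0.03, 0, -0.03, 0, 0.026], [-0.03, 0, 0, 0, 0.026], [0, 0, 0, 0, 0.026]]
  ]
}}

```text
time: 7.7
eef_pos: [0.6079, 0.0708, 0.2007]
tcp_rot: [2.229, 2.212, 0.001]
contact_force: [-1.0, 1.1, -1.0]
gripper_width: 0.0312
grip_force: 20.0
```

```bash
python3 - <<'E'
from h import *
print(ctrl.observe()['eef_pos']); shot('wrist','w3');shot('scene','s3')
im=cv2.imread('pics/w3.png'); b=cv2.resize(cv2.imread('pics/s3.png')[160:320,300:460],None,fx=2.5,fy=2.5,interpolation=2)
cv2.imwrite('pics/c3.png',np.hstack([im[:,130:530],b]))
E
```

```text
[0.60787473 0.07081719 0.20074931]
```

View pics/c3.png

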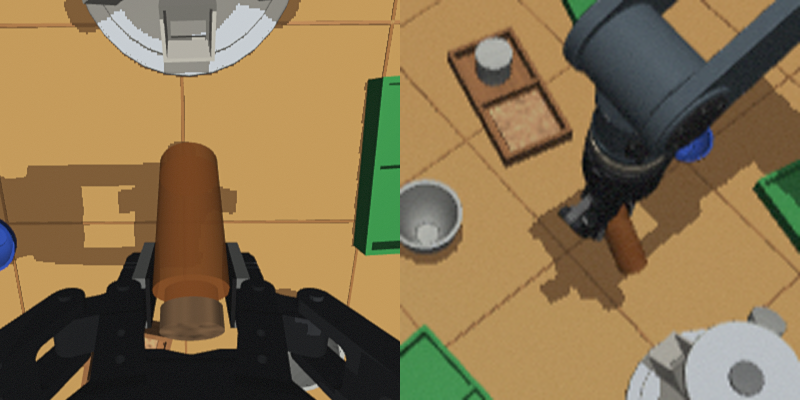

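The vial is out: in the wrist view it lies along the tool's x, its foot at (188,150) and its cork at (192,320), squarely between the pads. Next I measure how it sits in the tool frame.

```bash
cat > fit.py <<'E'
from h import *
from scipy.optimize import least_squares
def fit(f,box,th0=.61):
    s=ctrl.observe(); T=R.from_rotvec(s['tcp_rot']).as_matrix()
    P,im=cloud(f); u0,u1,v0,v1=box
    Q=(P[v0:v1,u0:u1].reshape(-1,3)-s['eef_pos'])@T; H=cv2.cvtColor(im,cv2.COLOR_RGB2HSV)[v0:v1,u0:u1].reshape(-1,3)
    Q=Q[(H[:,0]<14)&(H[:,1]>150)&(abs(Q[:,1])<.022)&(abs(Q[:,2])<.09)&(abs(Q[:,0])<.075)]
    def ax(t): return np.array([-np.sin(t),0,-np.cos(t)])
    def res(p):
        a=ax(p[2]); d=Q-[p[0],p[1],0]; t=d@a; return np.linalg.norm(d-t[:,None]*a,axis=1)-.016
    r=least_squares(res,[.005,0,th0],loss='soft_l1',f_scale=.001); p=r.x; a=ax(p[2])
    t=(Q-[p[0],p[1],0])@a; lo=np.percentile(t,1)
    print(len(Q),'x0,y0,theta',np.round(p[:2],4),np.degrees(p[2]).round(1),'std',np.std(res(p)).round(4),'foot(tool)',np.round([p[0],p[1],0]+a*lo,4),'shoulder',np.percentile(t,99)-lo)
    print('tcp',np.round(s['eef_pos'],4))
E
python3 - <<'E'
from fit import *
fit('w3',(280,370,135,310))
E
```

```text
9610 x0,y0,theta [0.0103 0.0007] 35.9 std 0.0015 foot(tool) [0.0398 0.0007 0.0407] shoulder 0.07725628871847175
tcp [0.6073 0.0728 0.1999]
```

Call:
{"api": "drive_tool", "payload": {
  "plan": [
    [[0, 0, 0, 0.165, 0.026], [0, 0, 0, 0.165, 0.026], [0, 0, 0, 0.165, 0.026], [0, 0, 0, 0.165, 0.026], [0, 0, 0, 0.165, 0.026], [0, 0, 0, 0.165, 0.026], [0, 0, 0, 0.165, 0.026], [0, 0, 0, 0.165, 0.026], [0, 0, 0, 0.165, 0.026], [0, 0, 0, 0.165, 0.026], [0, 0, 0, 0.165, 0.026], [0, 0, 0, 0, 0.026]]
  ]
}}

```text
time: 9.3
eef_pos: [0.6072, 0.074, 0.1995]
tcp_rot: [-3.118, 0.385, 0.002]
contact_force: [0.2, 0.2, -0.6]
gripper_width: 0.0312
grip_force: 20.0
```

Call:
{"api": "drive_tool", "payload": {
  "plan": [
    [[-0.0236, 0.0398, 0, 0, 0.026], [-0.0236, 0.0398, 0, 0, 0.026], [-0.0236, 0.0398, 0, 0, 0.026], [-0.0236, 0.0398, 0, 0, 0.026], [-0.0236, 0.0398, 0, 0, 0.026], [-0.0236, 0.0398, 0, 0, 0.026], [0, 0, 0.03, 0, 0.026], [0, 0, 0.03, 0, 0.026], [0, 0, 0, 0, 0.026], [0, 0, 0, 0, 0.026]]
  ]
}}

```text
time: 10.55
eef_pos: [0.4121, -0.1236, 0.1406]
tcp_rot: [3.117, -0.387, 0.001]
contact_force: [0.0, 0.3, -1.3]
gripper_width: 0.0316
grip_force: 20.2
```

```bash
python3 - <<'E'
from fit import *
shot('wrist','w4'); s=ctrl.observe(); T=R.from_rotvec(s['tcp_rot']).as_matrix(); print(s['eef_pos'],T[:,0])
P,im=cloud('w4'); Q=(P-s['eef_pos'])@T; z=P[...,2]
c=np.array([.5136,-.1934]); 
m=(z>.02)&(z<.033)&(np.linalg.norm(P[...,:2]-c,axis=-1)<.12)
q=P[m][:,:2].astype(np.float32); r=cv2.minAreaRect((q*1000)); print('box top',r, len(q))
fit('w4',(270,380,100,320))
E
```

```text
[ 0.4123208  -0.12378964  0.14084131] [ 0.96952532 -0.24498482  0.0017565 ]
box top ((507.5274353027344, -189.82118225097656), (180.9215850830078, 73.85566711425781), 76.32215881347656) 5258
9616 x0,y0,theta [ 0.0115 -0.0005] 36.0 std 0.0015 foot(tool) [ 0.042  -0.0005  0.0419] shoulder 0.07744823686091573
tcp [ 0.4123 -0.1238  0.1408]
```

View pics/w4.png

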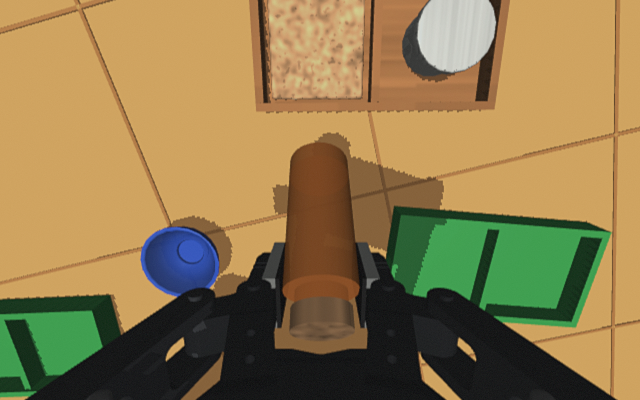

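The wrist view shows the box's near wall at row 107, in line with the vial (foot at (318,150)). The pad bay is at columns 265-365 and the tin is to the right. The bowl and the green box are clear and lower than the fingertips will be. I'll descend outside the wall.

Call:
{"api": "drive_tool", "payload": {
  "plan": [
    [[0, 0, 0.03, 0, 0.026], [0, 0, 0.03, 0, 0.026], [0, 0, 0.02, 0, 0.026], [0, 0, 0.0065, 0, 0.026], [0, 0, 0, 0, 0.026], [0, 0, 0, 0, 0.026]]
  ]
}}

```text
time: 11.35
eef_pos: [0.4122, -0.124, 0.0544]
tcp_rot: [3.116, -0.39, 0.003]
contact_force: [-0.8, -0.2, -0.4]
gripper_width: 0.0313
grip_force: 20.2
```

Call:
{"api": "drive_tool", "payload": {
  "plan": [
    [[0.004, 0, 0, 0, 0.026], [0.004, 0, 0, 0, 0.026], [0.003, 0, 0, 0, 0.026], [0.003, 0, 0, 0, 0.026], [0.002, 0, 0, 0, 0.026], [0.002, 0, 0, 0, 0.026], [0, 0, 0, 0, 0.026]]
  ]
}}

```text
time: 12.22
eef_pos: [0.4279, -0.1275, 0.0533]
tcp_rot: [-3.116, 0.39, 0.004]
contact_force: [-3.0, 0.0, 0.1]
gripper_width: 0.0314
grip_force: 20.3
```

Contact with the wall has begun, at about 3 N. I'll continue gently.

Call:
{"api": "drive_tool", "payload": {
  "plan": [
    [[0.0015, 0, 0, 0, 0.026], [0.0015, 0, 0, 0, 0.026], [0.0015, 0, 0, 0, 0.026], [0, 0, 0, 0, 0.026]]
  ]
}}

```text
time: 12.72
eef_pos: [0.4301, -0.1272, 0.0532]
tcp_rot: [-3.114, 0.389, 0.012]
contact_force: [-7.0, 3.9, 2.1]
gripper_width: 0.0313
grip_force: 20.5
```

```bash
python3 - <<'E'
from fit import *
shot('wrist','w5'); fit('w5',(270,380,100,320)); print(ctrl.observe()['contact_force'])
E
```

```text
9357 x0,y0,theta [ 0.0112 -0.0002] 33.8 std 0.0015 foot(tool) [ 0.0393 -0.0002  0.0419] shoulder 0.07623870430968369
tcp [ 0.4301 -0.1272  0.0532]
[-5.56248039  3.58364844  1.05004958]
```

It is pivoting (36° to 33.8°) at about 7 N.

Call:
{"api": "drive_tool", "payload": {
  "plan": [
    [[0.0015, 0, 0, 0, 0.026], [0.0015, 0, 0, 0, 0.026], [0.0015, 0, 0, 0, 0.026], [0.0015, 0, 0, 0, 0.026], [0.0015, 0, -0.001, 0, 0.026], [0.0015, 0, -0.001, 0, 0.026], [0, 0, 0, 0, 0.026]]
  ]
}}

```text
time: 13.65
eef_pos: [0.4379, -0.129, 0.0552]
tcp_rot: [-3.114, 0.389, 0.015]
contact_force: [-7.3, 2.9, 4.8]
gripper_width: 0.0316
grip_force: 22.7
```

```bash
python3 - <<'E'
from fit import *
shot('wrist','w6'); fit('w6',(270,380,100,320),.5); print(ctrl.observe()['contact_force'])
E
```

```text
8222 x0,y0,theta [ 0.0078 -0.    ] 26.9 std 0.0015 foot(tool) [ 0.0304 -0.      0.0444] shoulder 0.07504165906238891
tcp [ 0.4379 -0.129   0.0552]
[-7.62665597  1.50951527  3.64180097]
```

Call:
{"api": "drive_tool", "payload": {
  "plan": [
    [[0.0015, 0, -0.0007, 0, 0.026], [0.0015, 0, -0.0007, 0, 0.026], [0.0015, 0, -0.0007, 0, 0.026], [0.0015, 0, -0.0007, 0, 0.026], [0.0015, 0, 0, 0, 0.026], [0.0015, 0, 0, 0, 0.026], [0.0015, 0, 0, 0, 0.026], [0, 0, 0, 0, 0.026]]
  ]
}}

```text
time: 14.7
eef_pos: [0.4488, -0.1321, 0.0579]
tcp_rot: [-3.114, 0.389, 0.013]
contact_force: [-6.2, 1.3, 2.6]
gripper_width: 0.0317
grip_force: 23.6
```

```bash
python3 - <<'E'
from fit import *
shot('wrist','w7'); fit('w7',(270,380,100,320),.35); print(ctrl.observe()['contact_force'])
E
```

```text
6456 x0,y0,theta [ 0.0038 -0.    ] 17.5 std 0.0015 foot(tool) [ 0.0179 -0.      0.0448] shoulder 0.07156499810034433
tcp [ 0.4487 -0.1321  0.0579]
[-6.63069108  1.71175657  2.00309897]
```

Call:
{"api": "drive_tool", "payload": {
  "plan": [
    [[0.0015, 0, -0.0005, 0, 0.026], [0.0015, 0, -0.0005, 0, 0.026], [0.0015, 0, 0, 0, 0.026], [0.0015, 0, 0, 0, 0.026], [0.0015, 0, 0, 0, 0.026], [0.0015, 0, 0, 0, 0.026], [0.0015, 0, 0, 0, 0.026], [0.0015, 0, 0, 0, 0.026], [0, 0, 0, 0, 0.026]]
  ]
}}

```text
time: 15.88
eef_pos: [0.4614, -0.1356, 0.059]
tcp_rot: [-3.115, 0.39, 0.009]
contact_force: [-4.7, 1.6, 1.2]
gripper_width: 0.0314
grip_force: 23.7
```

```bash
python3 - <<'E'
from fit import *
shot('wrist','w8'); fit('w8',(270,380,100,320),.15); print(ctrl.observe()['contact_force'])
E
```

```text
4823 x0,y0,theta [ 0.0001 -0.    ] 6.9 std 0.0015 foot(tool) [ 0.0052 -0.      0.0425] shoulder 0.0670743873800298
tcp [ 0.4613 -0.1356  0.0589]
[-5.28820877  2.088783    2.34753143]
```

6.9° left, so about 7 mm more.

Call:
{"api": "drive_tool", "payload": {
  "plan": [
    [[0.0015, 0, 0, 0, 0.026], [0.0015, 0, 0, 0, 0.026], [0.0015, 0, 0, 0, 0.026], [0.0015, 0, 0, 0, 0.026], [0.0015, 0, 0, 0, 0.026], [0, 0, 0, 0, 0.026]]
  ]
}}

```text
time: 16.68
eef_pos: [0.4676, -0.1371, 0.0589]
tcp_rot: [-3.115, 0.389, 0.013]
contact_force: [-5.9, 1.3, 3.3]
gripper_width: 0.0315
grip_force: 24.1
```

```bash
python3 - <<'E'
from fit import *
shot('wrist','w9'); fit('w9',(270,380,100,320),.05); print(ctrl.observe()['contact_force'])
E
```

```text
3997 x0,y0,theta [-0.0017  0.    ] 2.0 std 0.0015 foot(tool) [-0.0004  0.      0.0402] shoulder 0.0647742968069105
tcp [ 0.4676 -0.1371  0.0589]
[-7.2086368   1.74922474  3.27276317]
```

Call:
{"api": "drive_tool", "payload": {
  "plan": [
    [[0.0013, 0, 0, 0, 0.026], [0.001, 0, 0, 0, 0.026], [0, 0, 0, 0, 0.026], [-0.004, 0, 0, 0, 0.026], [-0.004, 0, 0, 0, 0.026], [0, 0, -0.02, 0, 0.026], [0, 0, -0.02, 0, 0.026], [0, 0, 0, 0, 0.026], [0, 0, 0, 0, 0.026]]
  ]
}}

```text
time: 17.85
eef_pos: [0.466, -0.1377, 0.0991]
tcp_rot: [3.117, -0.391, 0.002]
contact_force: [-0.1, 0.1, -1.2]
gripper_width: 0.0313
grip_force: 23.8
```

```bash
python3 - <<'E'
from fit import *
shot('wrist','w10'); shot('scene','s10'); shot('top','t10'); fit('w10',(270,380,100,320),.05); s=ctrl.observe(); print(s['contact_force'],s['tcp_rot'])
T=R.from_rotvec(s['tcp_rot']).as_matrix(); P,im=cloud('w10'); Q=(P-s['eef_pos'])@T; z=P[...,2]
# pad extents in tool frame
H=cv2.cvtColor(im,cv2.COLOR_RGB2HSV)
print('wall profile along col 320 & 250:',[(v,*np.round(Q[v,250],3)) for v in range(40,300,15)])
im=cv2.imread('pics/w10.png'); b=cv2.resize(cv2.imread('pics/s10.png')[140:300,290:450],None,fx=2.5,fy=2.5,interpolation=2)
cv2.imwrite('pics/c10.png',np.hstack([im[:,120:520],b]))
E
```

```text
4068 x0,y0,theta [-0.0015  0.0002] 0.7 std 0.0015 foot(tool) [-0.001   0.0002  0.047 ] shoulder 0.07308185956575886
tcp [ 0.4654 -0.1374  0.0986]
[ 0.62876246 -0.27755133 -1.02189033] [-3.11684445e+00  3.90486329e-01  1.36189050e-03]
wall profile along col 320 & 250: [(40, np.float64(0.117), np.float64(-0.047), np.float64(0.101)), (55, np.float64(0.106), np.float64(-0.044), np.float64(0.083)), (70, np.float64(0.097), np.float64(-0.044), np.float64(0.081)), (85, np.float64(0.088), np.float64(-0.044), np.float64(0.079)), (100, np.float64(0.078), np.float64(-0.044), np.float64(0.074)), (115, np.float64(0.069), np.float64(-0.044), np.float64(0.073)), (130, np.float64(0.06), np.float64(-0.045), np.float64(0.074)), (145, np.float64(0.051), np.float64(-0.045), np.float64(0.073)), (160, np.float64(0.041), np.float64(-0.046), np.float64(0.074)), (175, np.float64(0.031), np.float64(-0.046), np.float64(0.073)), (190, np.float64(0.021), np.float64(-0.047), np.float64(0.074)), (205, np.float64(0.002), np.float64(-0.054), np.float64(0.101)), (220, np.float64(-0.01), np.float64(-0.055), np.float64(0.101)), (235, np.float64(-0.024), np.float64(-0.056), np.float64(0.102)), (250, np.float64(-0.036), np.float64(-0.056), np.float64(0.1)), (265, np.float64(-0.049), np.float64(-0.057), np.float64(0.1)), (280, np.float64(0.015), np.float64(-0.025), np.float64(-0.033)), (295, np.float64(0.014), np.float64(-0.023), np.float64(-0.04))]
```

View pics/c10.png

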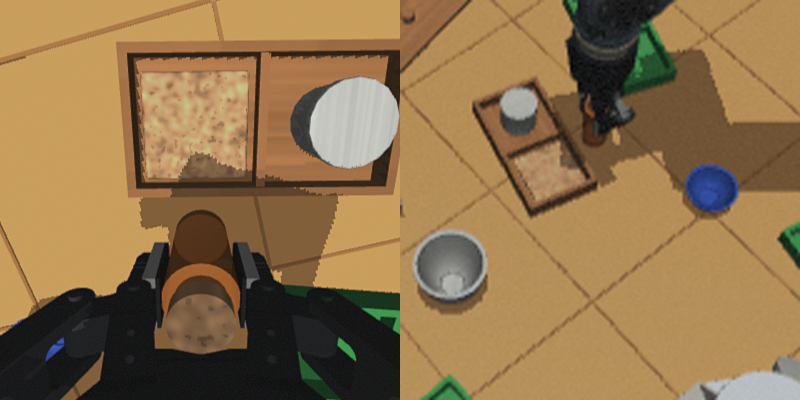

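The vial is upright, 0.7° off. The pad's corners in the wrist picture are about (140,72), (249,70), (253,179) and (146,182) in the crop. I'll work out the offset to its centre.

```bash
python3 - <<'E'
from h import *
s=ctrl.observe(); T=R.from_rotvec(s['tcp_rot']).as_matrix()
def q(c,z):
    c=np.array(c,float); w=world('w10',c[:,0]+120,c[:,1],z=np.full(len(c),z)); return np.round((w-s['eef_pos'])@T,4)
a=q([(140,72),(249,70),(253,179),(146,182)],.011); print(a,a.mean(0),s['eef_pos'])
b=q([(134,55),(257,52),(262,182),(141,188)],.026);print('bay inner top',b,b.mean(0))
E
```

```text
[[ 0.0961 -0.039   0.0875]
 [ 0.0974  0.0316  0.0875]
 [ 0.0254  0.0377  0.0876]
 [ 0.0231 -0.0387  0.0876]] [ 0.0605  -0.0021   0.08755] [ 0.46536078 -0.13737987  0.09862276]
bay inner top [[ 0.104  -0.0394  0.0725]
 [ 0.1057  0.0337  0.0725]
 [ 0.0266  0.0412  0.0726]
 [ 0.0224 -0.0395  0.0726]] [ 0.064675 -0.001     0.07255 ]
```

Call:
{"api": "drive_tool", "payload": {
  "plan": [
    [[0.0205, -0.0005, 0, 0, 0.026], [0.0205, -0.0005, 0, 0, 0.026], [0.0205, -0.0005, 0, 0, 0.026], [0, 0, 0.012, 0, 0.026], [0, 0, 0.012, 0, 0.026], [0, 0, 0.005, 0, 0.026], [0, 0, 0, 0, 0.026], [0, 0, 0, 0, 0.026]]
  ]
}}

```text
time: 19.0
eef_pos: [0.5254, -0.1512, 0.0704]
tcp_rot: [3.117, -0.391, 0.0]
contact_force: [0.4, -0.3, -0.6]
gripper_width: 0.0313
grip_force: 23.8
```

Call:
{"api": "drive_tool", "payload": {
  "plan": [
    [[0, 0, 0.001, 0, 0.026], [0, 0, 0.001, 0, 0.026], [0, 0, 0.001, 0, 0.026], [0, 0, 0, 0, 0.026]]
  ]
}}

```text
time: 19.5
eef_pos: [0.5255, -0.1512, 0.0673]
tcp_rot: [-3.117, 0.39, 0.0]
contact_force: [0.2, -0.2, -0.2]
gripper_width: 0.0314
grip_force: 23.8
```

Call:
{"api": "drive_tool", "payload": {
  "plan": [
    [[0, 0, 0.001, 0, 0.026], [0, 0, 0.001, 0, 0.026], [0, 0, 0, 0, 0.026]]
  ]
}}

```text
time: 19.88
eef_pos: [0.5255, -0.1512, 0.0652]
tcp_rot: [-3.117, 0.39, 0.0]
contact_force: [-0.4, -0.2, -0.7]
gripper_width: 0.0313
grip_force: 23.8
```

Call:
{"api": "drive_tool", "payload": {
  "plan": [
    [[0, 0, 0.001, 0, 0.026], [0, 0, 0, 0, 0.026], [0, 0, 0, 0, 0.026]]
  ]
}}

```text
time: 20.25
eef_pos: [0.5256, -0.1512, 0.0643]
tcp_rot: [3.117, -0.39, -0.0]
contact_force: [0.1, 0.4, -0.4]
gripper_width: 0.0315
grip_force: 23.8
```

Call:
{"api": "drive_tool", "payload": {
  "plan": [
    [[0, 0, 0.001, 0, 0.026], [0, 0, 0, 0, 0.026], [0, 0, 0, 0, 0.026]]
  ]
}}

```text
time: 20.62
eef_pos: [0.5256, -0.1512, 0.0633]
tcp_rot: [3.117, -0.391, 0.0]
contact_force: [0.3, 1.1, -0.7]
gripper_width: 0.0312
grip_force: 23.9
```

Call:
{"api": "drive_tool", "payload": {
  "plan": [
    [[0, 0, 0.0008, 0, 0.026], [0, 0, 0, 0, 0.026], [0, 0, 0, 0, 0.026]]
  ]
}}

```text
time: 21.0
eef_pos: [0.5256, -0.1512, 0.0632]
tcp_rot: [3.117, -0.39, 0.001]
contact_force: [-0.4, -0.3, 4.9]
gripper_width: 0.0312
grip_force: 24.5
```

Call:
{"api": "drive_tool", "payload": {
  "plan": [
    [[0, 0, 0.0008, 0, 0.026], [0, 0, 0, 0, 0.026], [0, 0, 0, 0, 0.026]]
  ]
}}

```text
time: 21.38
eef_pos: [0.5256, -0.1512, 0.0631]
tcp_rot: [3.117, -0.39, 0.001]
contact_force: [-1.0, 0.0, 11.4]
gripper_width: 0.0317
grip_force: 25.0
```

The foot is on the pad. I'll ease the push a little and open slowly.

Call:
{"api": "drive_tool", "payload": {
  "plan": [
    [[0, 0, -0.0008, 0, 0.026], [0, 0, 0, 0, 0.03], [0, 0, 0, 0, 0.032], [0, 0, 0, 0, 0.034], [0, 0, 0, 0, 0.037], [0, 0, 0, 0, 0.04], [0, 0, 0, 0, 0.046], [0, 0, 0, 0, 0.052], [0, 0, 0, 0, 0.056], [0, 0, 0, 0, 0.056]]
  ]
}}

```text
time: 22.62
eef_pos: [0.5256, -0.1512, 0.0625]
tcp_rot: [3.117, -0.39, 0.0]
contact_force: [-0.1, 0.1, -0.2]
gripper_width: 0.0559
grip_force: 0.0
```

```bash
python3 - <<'E'
from fit import *
print(ctrl.observe()['contact_force']);shot('wrist','w11'); fit('w11',(270,380,100,320),.02)
E
```

```text
[-0.08187295  0.07788732 -0.19470216]
4317 x0,y0,theta [-0.0035  0.0001] 2.0 std 0.0016 foot(tool) [-0.0019  0.0001  0.0474] shoulder 0.07226338852648781
tcp [ 0.5256 -0.1512  0.0625]
```

View pics/w11.png

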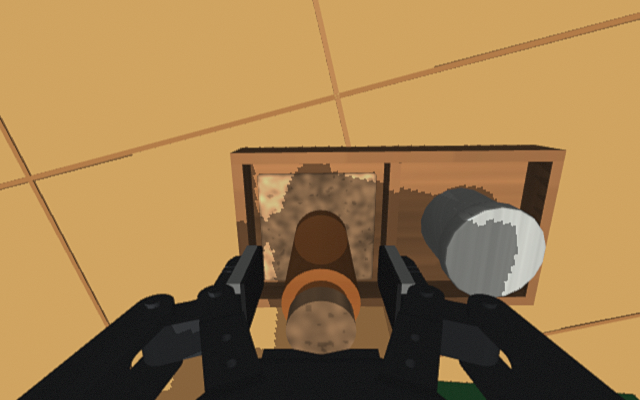

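The vial stands free on the pad at (320,260), with both pads clear and the tin untouched. I'll retract straight up.

Call:
{"api": "drive_tool", "payload": {
  "plan": [
    [[0, 0, -0.005, 0, 0.056], [0, 0, -0.01, 0, 0.056], [0, 0, -0.02, 0, 0.056], [0, 0, -0.03, 0, 0.056], [0, 0, -0.05, 0, 0.056], [0, 0, -0.05, 0, 0.056], [-0.03, 0, -0.03, 0, 0.056], [0, 0, 0, 0, 0.056], [0, 0, 0, 0, 0.056]]
  ]
}}

```text
time: 23.8
eef_pos: [0.4966, -0.1438, 0.2575]
tcp_rot: [3.117, -0.391, 0.001]
contact_force: [0.4, 0.1, 0.3]
gripper_width: 0.0557
grip_force: 0.0
```

```bash
python3 - <<'E'
from h import *
shot('wrist','w12'); shot('scene','s12')
a=cv2.imread('pics/w12.png')[:,120:520]; b=cv2.resize(cv2.imread('pics/s12.png')[140:300,290:450],None,fx=2.5,fy=2.5,interpolation=2)
cv2.imwrite('pics/c12.png',np.hstack([a,b]))
E
```

```text
(no output)
```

View pics/c12.png

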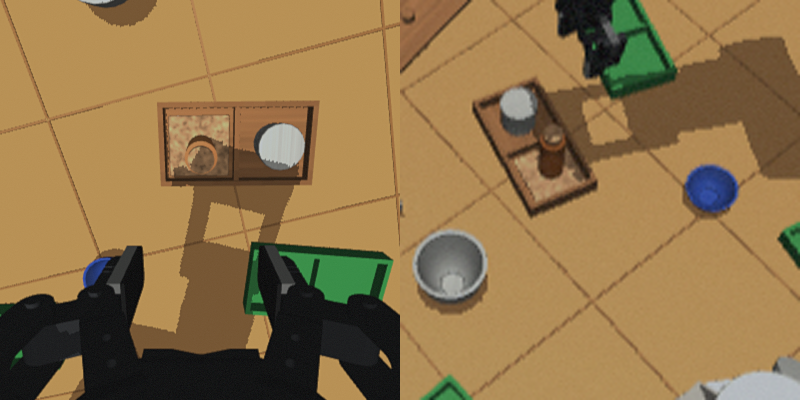

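The vial stands upright on the pad at (551,150), beside the undisturbed tin, with the robot clear. Handing in.

```bash
python3 -c "
from workcell import ctrl
print(ctrl.close_job())"
```

```text
the job is handed in; nothing more can be done
None
```

The vial stands upright on the cork pad in the box's free bay, with the tin and bystanders left where they were, and the job was handed in at about 24 s; no verdict came back.

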